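Sweep spent coin cells into the bay of a phone-repair mat

ROBOT

A 6-joint arm with a two-finger parallel gripper is mounted at the origin on the work surface. World frame = base frame: x ahead of the robot, y to its left, z up, the work surface at z = 0. Lengths are in m, angles in degrees, forces in N, time in s.
With the tool pointing down it reaches from about 0.25 to 0.725 m from the base axis. Payload 9.7 kg.
Tool frame: the origin (TCP) lies at the very end of the fingers, on their centre line; the grasp point (between the pads) lies grasp_offset behind it (grasp_offset is the distance from the TCP to the grasp point, in m); z points along the fingers, y is the line along which they close (so a half turn about z gives the same grasp; the last joint's range is limited). The gripper opens to 85 mm and grips with 20 to 120 N. Pads are 22 mm wide; open, the fingers measure 114 mm over their backs; the gripper's body (76 mm by 85 mm) begins 54 mm behind the grasp point. The pads swing forward as they close: fully open they stand 13 mm farther back than shut.
Start: joints at [-73.453, 4.979, 10.078, 95.1, 0, 90], TCP at [0.157, -0.527, 0.231] pointing down, gripper open.
Joint ranges: [-179.16, 179.16], [-48.56, 103.87], [-65.8, 70.77], [-126.05, 130.52], [-82.76, 87.17], [-180, 180]. Speed limits (degrees/s): [127.2, 127.2, 147.25, 180, 180, 180].

INTERFACE

Orientations are given as [roll, pitch, yaw] about the fixed x, y, z axes, in that order (R = Rz(yaw) Ry(pitch) Rx(roll)).
In Python, from workcell import get_obs, camera, calibration, job_done, recognise, cut_out, mark_of, grasp_offset gives the robot as it stands.
- The arm moves only by the tool servo_tool, never from a script. Its argument "moves" is a list of rows, each a list of 3 entries, a list of its own where there are three numbers: the turn, a rotation vector about the tool's x, y, z in degrees, then the shift along the tool's x, y, z in m, then the opening in per cent of the stroke, from 0 (shut) to 100 (fully open). In form: [[[ax, ay, az], [x, y, z], claw], ...]. A call has 1 to 12 rows; each row shifts and turns the commanded pose from where the row before left it, along the tool's axes as they then stand; what a row does not reach is not made up. A row lasts 1/10 s, in which the tool goes at most 50 mm and 8.59 degrees, less where a joint would pass 70% of its speed; a pose out of reach is approached as far as the arm can. A call is refused whole if a number of a shift passes 0.05 or a number of a turn 8.59, either way. A call with a gripper value outside its range is refused whole. The fingers move at their own pace and stop on an object; "force" is the grip in N (left out, the last holds). Time passes only in rows, so rows that do not move let the fingers close. It gives the time, the measured TCP pose, the force, the opening and the grip force at its end, in the units of the state.
- get_obs(): the state, without advancing time (a new reading comes with each control period).
- camera(name): name is "scene" or "top" or "wrist"; returns (picture, depth): 400x640x3 uint8, red, green, blue; 400x640 float32, m along the optical axis (not along the pixel's ray), 0 where there is no reading.
- calibration(name): a dict with "camera_matrix" (3x3 intrinsics, pixels), "R" (3x3) and "t" (3): a world point X has camera coordinates R X + t. Camera axes: x right, y down, z forward; pixel columns grow to the right and rows downward; lengths in m; the calibration is good to about 2 mm. The wrist camera is an equidistant fisheye: a pixel r from the principal point sees the ray r / f radians off the axis. A picture is of the moment at which its call begins: read the wrist's pose just before it. calibration takes no time and is no camera call; for the wrist camera it gives the pose at the moment of the call.
- job_done(): hands the job in; it is judged then, once.
Trained networks look in the newest picture that a camera, given by its name, has taken for a name from the list of things; names that differ only in an ending like _2 or _b are one class to them, and where a whole thing is asked for, a point or a joint stands for the part that bears it (a point fixed in the world has none). Each returns a list of dicts, best first, with "score" (0 to 1); they miss things now and then, are a little off and sometimes report something else, mostly with a low value. They report only what shows in the picture. A call takes as long as a camera call.
- recognise(name, camera): "xyz" ([x, y, z] in m, in the coordinates of the camera as it stood for that picture, good to about 4 mm: the middle of the surface that is visible of it).
- cut_out(name, camera): "mask" (400x640 bool, what is visible of it).
- mark_of(name, camera): "xyz" ([x, y, z] in m, in the coordinates of the camera as it stood for that picture, good to about 4 mm: a listed point, or the origin of a listed thing).
The state is a dict: "time": time; "q": joint angles; "qd": joint speeds; "joint_efforts": joint torques, N m; "ee_pos": TCP position; "tcp_rot": TCP orientation; "wrist_force": force on the tool from outside, world axes, zero at the start; "torque": the same for the moment, N m; "opening": finger opening in m; "grasp_force": force on a finger pad.
Only numpy, scipy, OpenCV 4.12 (cv2) and the standard library are available. Lean on these libraries where they do the work, as an engineer would, in place of code of your own. Each camera call takes 0.05 s, during which the arm holds its last target. There are 200 camera calls.

TASK

Sweep the three spent coin cells across the repair mat with your fingertips, through the open side of the orange-walled bay, until all three lie flat and completely inside it. Slide them along the mat: do not pick any of them up and do not flick them. Leave the phone, the screwdriver, the jar of tweezers and the little blue tin where they are.

Things in the scene. Friction and masses are not known exactly. Their poses are not given: they have to be found in the camera images.
- mat: fixed teal silicone repair mat, 310 mm (its x) by 540 mm (its y), 4 mm thick, lying on the table, turned by up to 0.4 rad. x points roughly away from the robot, from the bay's open side into the bay; z up. Origin at the mat's underside, exactly below the bay's centre; the mat reaches from x = -235 to +75 mm and y = -270 to +270 mm.
- bay (a point): centre of the bay's floor, on the mat's top; axes as the mat's. Orange walls 15 mm high and 6 mm thick bound the bay at the back (+x) and both sides; it is open above and on its -x side, with no step. Clear inside: x -40 to +40 mm, y -75 to +75 mm.
- cell0: spent coin cell, a plain silver steel disc 24.5 mm in diameter and 7.7 mm thick, about 12 g, lying flat and loose on the mat; origin at the centre of its underside, its z axis up. Starts about 12 to 20 cm before the bay's centre (mat x -0.20 to -0.12), on the +y side of the mat.
- cell1: spent coin cell, a plain silver steel disc 24.5 mm in diameter and 7.7 mm thick, about 12 g, lying flat and loose on the mat; origin at the centre of its underside, its z axis up. Starts about 12 to 20 cm before the bay's centre (mat x -0.20 to -0.12), near the mat's middle line.
- cell2: spent coin cell, a plain silver steel disc 24.5 mm in diameter and 7.7 mm thick, about 12 g, lying flat and loose on the mat; origin at the centre of its underside, its z axis up. Starts about 12 to 20 cm before the bay's centre (mat x -0.20 to -0.12), on the -y side of the mat.
- phone: loose white phone with a dark screen, 144 x 72 x 8 mm, 170 g, lying on the mat roughly along its x, 205 mm to one side of its middle line (either side), about 130 mm before the bay's centre; origin at the centre of its underside. To be left alone.
- driver: loose small screwdriver with a square yellow handle (18 mm thick, black band, red end), about 155 mm long, lying roughly along the mat's x on the side opposite the phone; origin on the underside, 12 mm behind the handle's front end, where handle and blade meet near its middle. To be left alone.
- jar: loose clear jar, 66 mm in diameter, 80 mm high, with tweezers that stick up to 130 mm, 300 g, standing on the mat about 210 mm to the +y side of the bay's centre; origin at the centre of its underside. To be left alone.
- tin: loose little flux tin, silver with a blue lid, 46 mm in diameter, 19 mm high, 60 g, standing on the mat about 130 mm to the -y side of the bay's centre; origin at the centre of its underside. To be left alone.

How it is judged:
By the outcome, as a careful person would: the job done as asked, in the order asked, and still so for the second after the job is handed in, with the robot touching nothing.
It also fails if it takes over 72 s, if anything falls off the work surface, if the arm or the gripper's body presses on something with over 40 N, if the wrist force passes 120 N, or if a joint passes its speed limit or range.

## Working session

There is one attempt and no reset: what is moved stays moved. The work goes in short steps, Python scripts to look and compute and a tool call to move; the robot and the scene stay as the last step left them, time stands still between calls to the robot, and variables do not carry over. Pictures are saved under pics/ and viewed, at most 13 in all, crops included, and the job is handed in when it is done.

Besides the shell and the picture viewer there is one more tool, called after "Request:" by a JSON object that holds its "method" and its "body". servo_tool: Moves the arm, as the interface text tells. Its arguments: {"type":"object","properties":{"moves":{"type":"array"},"force":{"type":"number"}},"required":["moves"]}

```bash
mkdir -p pics
cat > h.py <<'E'
import numpy as np, cv2
from workcell import *
def w(cam,p):
    c=calibration(cam); return np.array(c["R"]).T@(np.array(p)-np.array(c["t"]))
E
python3 - <<'E'
from h import *
o=get_obs(); print(o["time"],o["ee_pos"],o["tcp_rot"],o["opening"],grasp_offset)
for cam in("top","scene"):
    im,d=camera(cam); cv2.imwrite(f"pics/{cam}0.png",im[:,:,::-1])
    for n in("cell0","bay","mat","phone","driver","jar","tin"):
        if cam=="scene" and n!="bay" and n!="cell0": continue
        for r in mark_of(n,cam)[:4]: print(cam,n,round(r["score"],2),w(cam,r["xyz"]).round(4))
E
```

```text
0.0 [ 0.15656865 -0.52698582  0.23053884] [-1.79918385e+02  4.95930828e-04  1.65466773e+01] 0.0852571611122847 0.0187
top cell0 0.59 [ 0.4625 -0.0029  0.0026]
top cell0 0.52 [ 0.4677 -0.1005  0.0051]
top bay 0.84 [ 0.6376 -0.0901  0.0034]
top bay 0.64 [ 0.5022  0.1239 -0.0014]
top mat 0.75 [ 0.635  -0.0892 -0.0033]
top phone 0.58 [ 0.4923 -0.2951  0.0035]
top phone 0.41 [ 0.6508 -0.2196  0.0028]
top driver 0.74 [0.5045 0.1235 0.003 ]
top jar 0.64 [0.681  0.1132 0.003 ]
top jar 0.27 [ 0.6502 -0.2206  0.0036]
top tin 0.56 [ 0.6559 -0.2216  0.0051]
scene cell0 0.67 [ 0.4653 -0.1636  0.0017]
scene cell0 0.66 [ 0.4656 -0.0966  0.0084]
scene cell0 0.47 [ 0.4629 -0.0007  0.0062]
scene bay 0.64 [ 0.6378 -0.0919  0.0011]
```

View pics/top0.png

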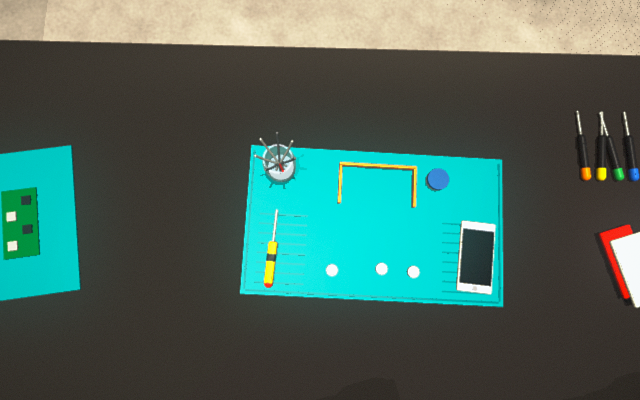

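View pics/scene0.png

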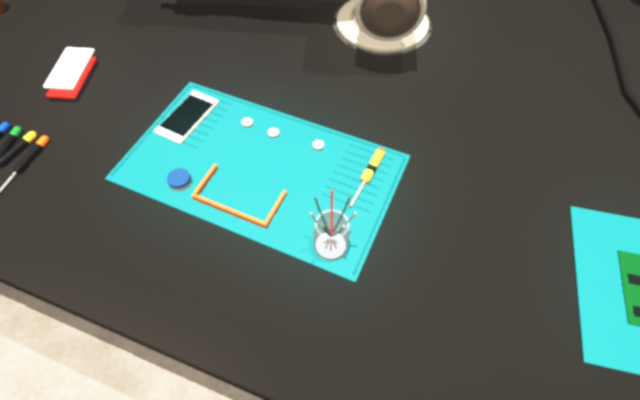

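The top view shows the cells at about (332,270), (381,269) and (414,272). The bay runs from (338,163) to (416,207) and is open at the bottom, with the phone right, the driver and jar left, and the tin at (437,180). Next I'll refine these by segmentation.

```bash
cat >> h.py <<'E'
def px(cam,uv,z):
    c=calibration(cam);K=np.array(c["camera_matrix"]);R=np.array(c["R"]);t=np.array(c["t"])
    C=-R.T@t; r=R.T@np.linalg.inv(K)@np.array([uv[0],uv[1],1.]); return C+r*(z-C[2])/r[2]
def cells(im,cam="top",roi=(0,400,0,640)):
    h=cv2.cvtColor(im,cv2.COLOR_RGB2HSV)
    m=((h[:,:,1]<70)&(h[:,:,2]>120)).astype(np.uint8)
    n,l,s,c=cv2.connectedComponentsWithStats(m)
    return [(px(cam,c[i],.0117)[:2].round(4),int(s[i,4]),c[i].round(1)) for i in range(1,n) if 60<s[i,4]<320 and 240<c[i][0]<505 and 140<c[i][1]<310]
E
python3 - <<'E'
from h import *
im,d=camera("top")
for c in cells(im): print(*c)
h=cv2.cvtColor(im,cv2.COLOR_RGB2HSV)
m=((h[:,:,0]<24)&(h[:,:,1]>120)&(h[:,:,2]>90)).astype(np.uint8); m[:,:320]=0;m[:,430:]=0;m[:140]=0;m[225:]=0
v,u=np.nonzero(m); P=np.array([px("top",(a,b),.019)[:2] for a,b in zip(u,v)])
print("walls box",cv2.minAreaRect((P*1000).astype(np.float32)), len(P))
t=((h[:,:,0]>80)&(h[:,:,0]<100)&(h[:,:,1]>150)&(h[:,:,2]>100)).astype(np.uint8); t[:,:235]=0;t[:,515:]=0
v,u=np.nonzero(t); P=np.array([px("top",(a,b),.004)[:2] for a,b in zip(u,v)])
r=cv2.minAreaRect((P*1000).astype(np.float32)); print("mat",r)
big=cv2.resize(im[140:310,235:510],None,fx=2.9,fy=2.9,interpolation=2); cv2.imwrite("pics/c1.png",big[:,:,::-1])
E
```

```text
[0.6964 0.1356] 224 [268.8 156.2]
[0.7034 0.1004] 127 [285.7 153.2]
[0.6646 0.1067] 306 [282.3 171.3]
[0.5513 0.12  ] 78 [274.6 225.4]
[ 0.4662 -0.0991] 113 [381.2 268.4]
[0.463  0.0024] 114 [331.5 269.6]
[ 0.4608 -0.1641] 115 [412.9 271.4]
walls box ((639.6837768554688, -90.8494644165039), (161.2706756591797, 84.70124053955078), 87.65498352050781) 209Traceback (most recent call last):
  File "<stdin>", line 9, in <module>
  File "h.py", line 6, in px
    c=calibration(cam);K=np.array(c["camera_matrix"]);R=np.array(c["R"]);t=np.array(c["t"])
ValueError: time passes only in moves, steps and waits
```

Request:
{"method": "servo_tool", "body": {"moves": [[[0,0,6.3],[0,0,0],18],[[0,0,6.3],[0,0,0],18],[[0,0,6.3],[0,0,0],18],[[0,0,0],[0.031,-0.046,0],18],[[0,0,0],[0.031,-0.046,0],18],[[0,0,0],[0.031,-0.046,0],18],[[0,0,0],[0.031,-0.046,0],18],[[0,0,0],[0.031,-0.046,0],18],[[0,0,0],[0.031,-0.046,0],18],[[0,0,0],[0.031,-0.046,0],18],[[0,0,0],[0.03,-0.048,0],18],[[0,0,0],[0,0,0],18]], "force": 20}}

```text
time: 1.8
ee_pos: [0.3947, -0.1996, 0.2314]
tcp_rot: [-179.9, -0.1, -2.0]
wrist_force: [-1.3, 0.6, 0.2]
opening: 0.0155
grasp_force: 0.0
```

```bash
cat >> h.py <<'E'
B=np.array([.637,-.0907]);a=np.radians(-2.35)
def mat(p): d=np.array(p[:2])-B; return np.array([np.cos(a)*d[0]+np.sin(a)*d[1],-np.sin(a)*d[0]+np.cos(a)*d[1]]).round(4)
def st():
    o=get_obs(); print(round(o["time"],2),"mat",mat(o["ee_pos"]),"z",round(o["ee_pos"][2],4),np.round(o["tcp_rot"],2),np.round(o["wrist_force"],1),round(o["opening"],4))
E
python3 - <<'E'
from h import *
st(); print([mat(c) for c in([.463,.0024],[.4662,-.0991],[.4608,-.1641])])
im,d=camera("wrist"); cv2.imwrite("pics/w1.png",im[:,:,::-1])
E
```

```text
1.8 mat [-0.2376 -0.1187] z 0.2314 [-1.7995e+02 -5.0000e-02 -1.9600e+00] [-1.3  0.6  0.2] 0.0155
[array([-0.1777,  0.0859]), array([-0.1703, -0.0154]), array([-0.173 , -0.0806])]
```

View pics/w1.png

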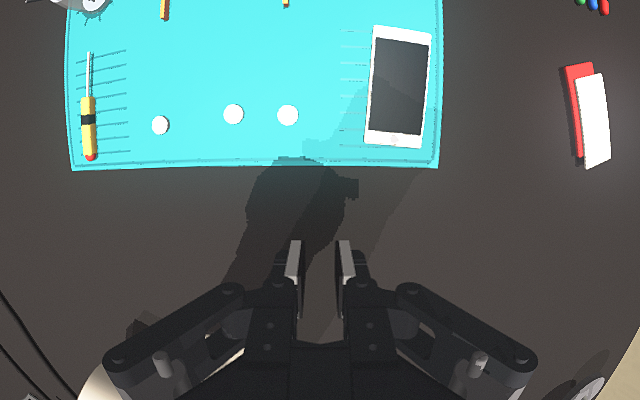

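Request:
{"method": "servo_tool", "body": {"moves": [[[0,0,0.3],[0.016,-0.028,0.03],18],[[0,0,0],[0,0,0.045],18],[[0,0,0],[0,0,0.045],18],[[0,0,0],[0,0,0.045],18],[[0,0,0],[0,0,0.03],18],[[0,0,0],[0,0,0.015],18],[[0,0,0],[0,0,0.006],18],[[0,0,0],[0,0,0],18],[[0,0,0],[0,0,0],18]]}}

```text
time: 2.75
ee_pos: [0.4098, -0.1773, 0.0164]
tcp_rot: [180.0, -0.1, -2.7]
wrist_force: [-0.8, 0.4, -0.2]
opening: 0.0153
grasp_force: 0.0
```

Run:
```python
from h import *
st()
im,d=camera("wrist"); cv2.imwrite("pics/w2.png",im[:,:,::-1])
```

```text
2.75 mat [-0.2235 -0.0959] z 0.0164 [ 1.7997e+02 -8.0000e-02 -2.7000e+00] [-0.8  0.4 -0.2] 0.0153
```

View pics/w2.png

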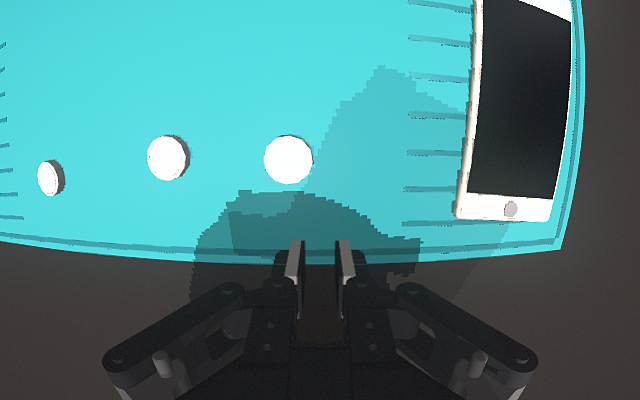

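Request:
{"method": "servo_tool", "body": {"moves": [[[0,0,-0.3],[0,-0.005,0.006],18],[[0,0,0],[0,0,0.003],18],[[0,0,0],[0,0,0],18],[[0,0,0],[0.005,-0.001,0],18],[[0,0,0],[0.005,-0.001,0],18],[[0,0,0],[0.005,-0.001,0],18],[[0,0,0],[0.005,-0.001,0],18],[[0,0,0],[0.005,-0.001,0],18],[[0,0,0],[0.005,-0.001,0],18],[[0,0,0],[0.005,-0.001,0],18],[[0,0,0],[0.005,-0.001,0],18],[[0,0,0],[0,0,0],18]]}}

```text
time: 4.0
ee_pos: [0.4504, -0.1652, 0.0063]
tcp_rot: [-180.0, -0.0, -2.3]
wrist_force: [0.1, -0.2, 0.5]
opening: 0.0153
grasp_force: 0.0
```

Run:
```python
from h import *
st()
im,d=camera("wrist"); cv2.imwrite("pics/w3.png",im[:,:,::-1])
```

```text
4.0 mat [-0.1834 -0.0821] z 0.0063 [-1.80e+02 -1.00e-02 -2.33e+00] [ 0.1 -0.2  0.5] 0.0153
```

View pics/w3.png

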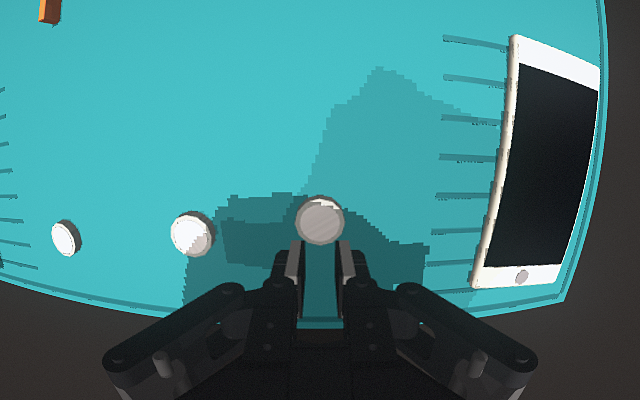

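Request:
{"method": "servo_tool", "body": {"moves": [[[0,0,0],[0.005,-0.001,0],18],[[0,0,0],[0.007,-0.0016,0],18],[[0,0,0],[0.007,-0.0016,0],18],[[0,0,0],[0.007,-0.0016,0],18],[[0,0,0],[0.007,-0.0016,0],18],[[0,0,0],[0.007,-0.0016,0],18],[[0,0,0],[0.007,-0.0016,0],18],[[0,0,0],[0.007,-0.0016,0],18],[[0,0,0],[0.007,-0.0016,0],18],[[0,0,0],[0.007,-0.0016,0],18],[[0,0,0],[0.007,-0.0016,0],18],[[0,0,0],[0.005,-0.001,0],18]]}}

```text
time: 5.25
ee_pos: [0.5312, -0.1505, 0.0063]
tcp_rot: [-180.0, -0.0, -2.3]
wrist_force: [0.9, 0.2, -0.3]
opening: 0.0153
grasp_force: 0.1
```

Request:
{"method": "servo_tool", "body": {"moves": [[[0,0,0],[0.005,-0.001,0],18],[[0,0,0],[0.007,-0.0016,0],18],[[0,0,0],[0.007,-0.0016,0],18],[[0,0,0],[0.007,-0.0016,0],18],[[0,0,0],[0.007,-0.0016,0],18],[[0,0,0],[0.007,-0.0016,0],18],[[0,0,0],[0.007,-0.0016,0],18],[[0,0,0],[0.007,-0.0016,0],18],[[0,0,0],[0.007,-0.0016,0],18],[[0,0,0],[0.007,-0.0016,0],18],[[0,0,0],[0.005,-0.001,0],18],[[0,0,0],[0,0,0],18]]}}

```text
time: 6.45
ee_pos: [0.6048, -0.1371, 0.0062]
tcp_rot: [-180.0, -0.0, -2.3]
wrist_force: [-0.4, 1.1, -1.3]
opening: 0.0155
grasp_force: 0.0
```

Run:
```python
from h import *
st()
im,d=camera("wrist"); cv2.imwrite("pics/w4.png",im[:,:,::-1])
```

```text
6.45 mat [-0.0303 -0.0477] z 0.0062 [-1.80e+02 -1.00e-02 -2.34e+00] [-0.4  1.1 -1.3] 0.0155
```

View pics/w4.png

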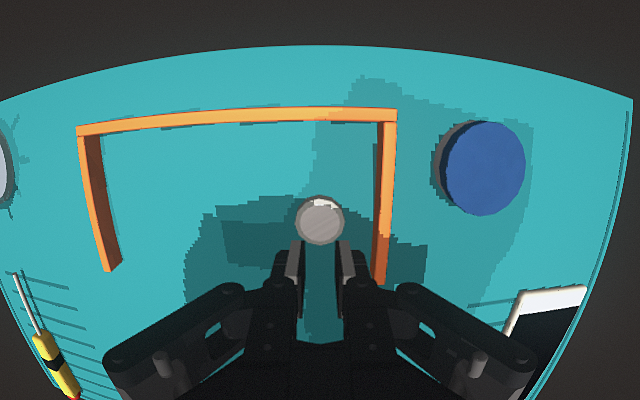

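Request:
{"method": "servo_tool", "body": {"moves": [[[0,0,0],[0.004,0,0],18],[[0,0,0],[0.005,0,0],18],[[0,0,0],[0.003,0,0],18],[[0,0,0],[0,0,0],18],[[0,0,0],[-0.01,0,0],18],[[0,0,0],[-0.03,0,0],18],[[0,0,0],[-0.03,0,-0.02],18],[[0,0,0],[-0.03,-0.005,-0.02],18],[[0,0,0],[-0.035,-0.008,0],18],[[0,0,0],[-0.035,-0.008,0],18],[[0,0,0],[-0.034,-0.007,0],18],[[0,0,0],[0,0,0],18]]}}

```text
time: 7.7
ee_pos: [0.4095, -0.1005, 0.046]
tcp_rot: [-180.0, 0.1, -2.4]
wrist_force: [1.0, -0.4, -0.5]
opening: 0.0154
grasp_force: 0.0
```

Run:
```python
from h import *
st()
im,d=camera("top")
for c in cells(im): print(mat(c[0]),c[1])
```

```text
7.7 mat [-0.2269 -0.0191] z 0.046 [-1.7998e+02  8.0000e-02 -2.3600e+00] [ 1.  -0.4 -0.5] 0.0154
[0.0484 0.2256] 182
[0.0562 0.1951] 107
[0.0196 0.1985] 301
[ 0.0023 -0.0481] 105
[-0.0943  0.207 ] 78
[-0.1702 -0.0153] 111
[-0.1778  0.0861] 112
```

Request:
{"method": "servo_tool", "body": {"moves": [[[0,0,0],[0,0,0.03],18],[[0,0,0],[0,0,0.01],18],[[0,0,0],[0.012,-0.001,0],18],[[0,0,0],[0.008,-0.001,0],18],[[0,0,0],[0.005,0,0],18],[[0,0,0],[0.005,0,0],18],[[0,0,0],[0.005,-0.0005,0],18],[[0,0,0],[0.005,-0.0005,0],18],[[0,0,0],[0.007,-0.0006,0],18],[[0,0,0],[0.007,-0.0006,0],18],[[0,0,0],[0.007,-0.0006,0],18],[[0,0,0],[0.005,-0.0005,0],18]]}}

```text
time: 8.95
ee_pos: [0.4804, -0.0987, 0.0063]
tcp_rot: [-180.0, -0.0, -2.4]
wrist_force: [-0.7, -0.2, -0.8]
opening: 0.0155
grasp_force: 0.1
```

Request:
{"method": "servo_tool", "body": {"moves": [[[0,0,0],[0.005,-0.0005,0],18],[[0,0,0],[0.007,-0.0006,0],18],[[0,0,0],[0.007,-0.0006,0],18],[[0,0,0],[0.007,-0.0006,0],18],[[0,0,0],[0.007,-0.0006,0],18],[[0,0,0],[0.007,-0.0006,0],18],[[0,0,0],[0.007,-0.0006,0],18],[[0,0,0],[0.007,-0.0006,0],18],[[0,0,0],[0.007,-0.0006,0],18],[[0,0,0],[0.007,-0.0006,0],18],[[0,0,0],[0.007,-0.0006,0],18],[[0,0,0],[0.005,-0.0005,0],18]]}}

```text
time: 10.15
ee_pos: [0.5605, -0.095, 0.0063]
tcp_rot: [-180.0, -0.0, -2.4]
wrist_force: [-0.4, -0.4, 0.0]
opening: 0.0159
grasp_force: 0.1
```

Run:
```python
from h import *
st()
im,d=camera("wrist"); cv2.imwrite("pics/w5.png",im[:,:,::-1])
```

```text
10.15 mat [-0.0763 -0.0075] z 0.0063 [-180.     -0.     -2.35] [-0.4 -0.4  0. ] 0.0159
```

View pics/w5.png

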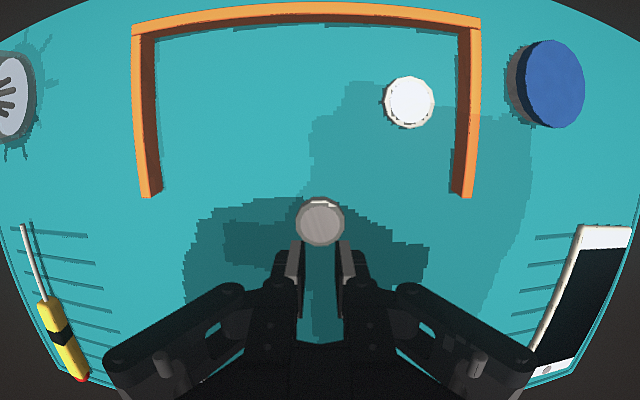

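Request:
{"method": "servo_tool", "body": {"moves": [[[0,0,0],[0.006,-0.0008,0],18],[[0,0,0],[0.007,-0.0008,0],18],[[0,0,0],[0.007,-0.0008,0],18],[[0,0,0],[0.007,-0.0008,0],18],[[0,0,0],[0.007,-0.0008,0],18],[[0,0,0],[0.007,-0.0008,0],18],[[0,0,0],[0.007,-0.0008,0],18],[[0,0,0],[0.005,0,0],18],[[0,0,0],[0.003,0,0],18],[[0,0,0],[0,0,0],18],[[0,0,0],[-0.01,0,0],18],[[0,0,0],[-0.03,0,0],18]]}}

```text
time: 11.4
ee_pos: [0.5763, -0.0902, 0.0061]
tcp_rot: [180.0, -0.0, -2.3]
wrist_force: [-1.4, 0.9, 0.7]
opening: 0.0153
grasp_force: 0.0
```

Request:
{"method": "servo_tool", "body": {"moves": [[[0,0,0],[-0.03,0,-0.02],18],[[0,0,0],[-0.03,-0.015,-0.02],18],[[0,0,0],[-0.03,-0.03,0],18],[[0,0,0],[-0.035,-0.03,0],18],[[0,0,0],[-0.035,-0.025,0],18],[[0,0,0],[-0.01,0,0],18],[[0,0,0],[0,0,0],18]]}}

```text
time: 12.1
ee_pos: [0.4085, -0.0033, 0.0466]
tcp_rot: [-179.2, -0.1, -1.0]
wrist_force: [1.0, -0.1, 0.7]
opening: 0.0154
grasp_force: 0.0
```

Run:
```python
from h import *
st()
im,d=camera("top")
for c in cells(im): print(mat(c[0]),c[1])
```

```text
12.1 mat [-0.2319  0.078 ] z 0.0466 [-1.7917e+02 -6.0000e-02 -9.8000e-01] [ 1.  -0.1  0.7] 0.0154
[0.0483 0.2258] 178
[0.0564 0.1951] 104
[0.0196 0.1985] 295
[ 0.0003 -0.0024] 106
[ 0.0023 -0.048 ] 104
[-0.0943  0.207 ] 78
[-0.1777  0.0861] 111
```

Request:
{"method": "servo_tool", "body": {"moves": [[[0,0,0],[0,0,0],18],[[0,0,0],[0,0,0],18]]}}

```text
time: 12.35
ee_pos: [0.4104, -0.0037, 0.0463]
tcp_rot: [-179.2, 0.0, -1.0]
wrist_force: [0.2, 0.2, 0.2]
opening: 0.0153
grasp_force: 0.0
```

Run:
```python
from h import *
st()
```

```text
12.35 mat [-0.23    0.0777] z 0.0463 [-1.7916e+02  1.0000e-02 -1.0400e+00] [0.2 0.2 0.2] 0.0153
```

Request:
{"method": "servo_tool", "body": {"moves": [[[-0.8,0,1.3],[0,-0.01,0],18],[[0,0,0],[0,-0.01,0.01],18],[[0,0,0],[0,0,0.02],18],[[0,0,0],[0,0,0.01],18],[[0,0,0],[0,0,0],18]]}}

```text
time: 12.85
ee_pos: [0.4091, -0.0026, 0.0054]
tcp_rot: [-179.1, 0.1, -1.0]
wrist_force: [-0.5, -0.6, 0.1]
opening: 0.0153
grasp_force: 0.0
```

Run:
```python
from h import *
st()
```

```text
12.85 mat [-0.2313  0.0787] z 0.0054 [-1.7909e+02  1.2000e-01 -9.8000e-01] [-0.5 -0.6  0.1] 0.0153
```

Run:
```python
from h import *
print(np.round(get_obs()["q"],2))
```

```text
[ -0.99 -12.68 -31.73  71.07   0.91 179.98]
```

Request:
{"method": "servo_tool", "body": {"moves": [[[0.8,0,-4.6],[0,0,-0.001],18],[[0,0,0],[0.001,-0.01,0],18],[[0,0,0],[0.001,-0.01,0],18],[[0,0,0],[0,0,0],18],[[0,0,0],[0,0,0],18]]}}

```text
time: 13.35
ee_pos: [0.4104, 0.0179, 0.0082]
tcp_rot: [-178.3, -0.1, 3.6]
wrist_force: [0.6, -0.2, -0.2]
opening: 0.0153
grasp_force: 0.0
```

Run:
```python
from h import *
st(); print(np.round(get_obs()["q"],2))
im,d=camera("wrist"); cv2.imwrite("pics/w6.png",im[:,:,::-1])
```

```text
13.35 mat [-0.2309  0.0993] z 0.0082 [-1.7831e+02 -8.0000e-02  3.6400e+00] [ 0.6 -0.2 -0.2] 0.0153
[  1.33 -12.7  -31.43  71.25   1.69 177.69]
```

View pics/w6.png

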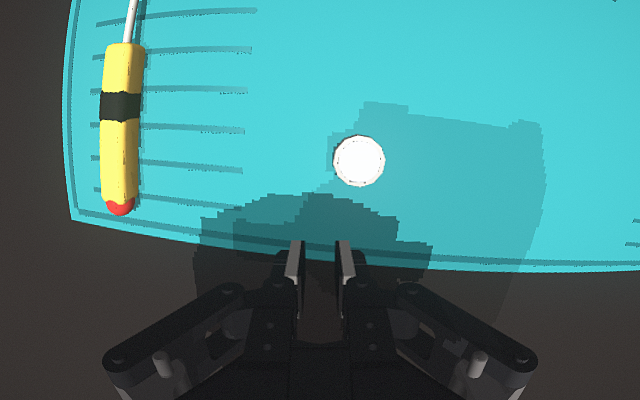

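Request:
{"method": "servo_tool", "body": {"moves": [[[-1.7,0,0],[0,0,0.0015],18],[[0,0,0],[0.007,0.0055,0],18],[[0,0,0],[0.006,0.005,0],18],[[0,0,0],[0.005,0.004,0],18],[[0,0,0],[0.004,0.004,0],18],[[0,0,0],[0.004,0,0],18],[[0,0,0],[0.005,0,0],18],[[0,0,0],[0.005,0.0015,0],18],[[0,0,0],[0.005,0.0018,0],18],[[0,0,0],[0.005,0.0018,0],18],[[0,0,0],[0.004,0.001,0],18],[[0,0,0],[0,0,0],18]]}}

```text
time: 14.6
ee_pos: [0.4623, -0.004, 0.0068]
tcp_rot: [180.0, -0.1, 3.6]
wrist_force: [0.8, -0.1, 0.6]
opening: 0.0154
grasp_force: 0.0
```

Run:
```python
from h import *
st(); print(np.round(get_obs()["q"],2))
im,d=camera("wrist"); cv2.imwrite("pics/w7.png",im[:,:,::-1])
```

```text
14.6 mat [-0.1781  0.0794] z 0.0068 [ 1.7999e+02 -9.0000e-02  3.6100e+00] [ 0.8 -0.1  0.6] 0.0154
[ -0.5   -5.27 -25.12  70.06  -0.   175.89]
```

View pics/w7.png

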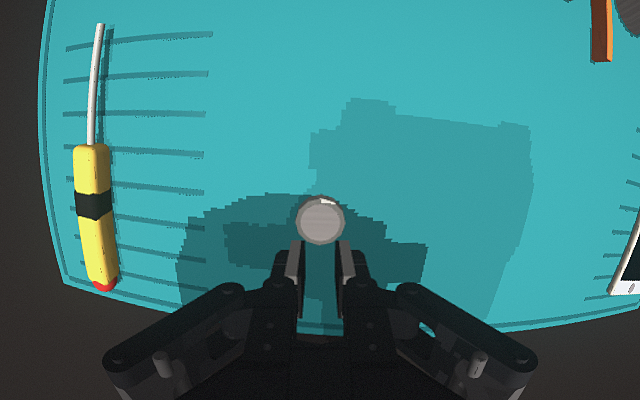

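Request:
{"method": "servo_tool", "body": {"moves": [[[0,0,0.3],[0.005,0.002,0],18],[[0,0,0.3],[0.0065,0.0027,0],18],[[0,0,0.3],[0.0065,0.0027,0],18],[[0,0,0.3],[0.0065,0.0027,0],18],[[0,0,0.3],[0.0065,0.0027,0],18],[[0,0,0.3],[0.0065,0.0027,0],18],[[0,0,0.3],[0.0065,0.0027,0],18],[[0,0,0.3],[0.0065,0.0025,0],18],[[0,0,0.3],[0.0065,0.0025,0],18],[[0,0,0.3],[0.0065,0.0025,0],18],[[0,0,0.3],[0.0065,0.0025,0],18],[[0,0,0.3],[0.004,0.0015,0],18]]}}

```text
time: 15.85
ee_pos: [0.5374, -0.0312, 0.0069]
tcp_rot: [-180.0, -0.1, -0.0]
wrist_force: [0.1, -0.6, 0.2]
opening: 0.0155
grasp_force: 0.1
```

Run:
```python
from h import *
st(); print(np.round(get_obs()["q"],2))
im,d=camera("wrist"); cv2.imwrite("pics/w8.png",im[:,:,::-1])
r=recognise("cell0","wrist"); 
c=calibration("wrist")
for x in r[:4]: print(round(x["score"],2),mat(w("wrist",x["xyz"])))
```

```text
15.85 mat [-0.1019  0.0553] z 0.0069 [-1.8e+02 -9.0e-02 -1.0e-02] [ 0.1 -0.6  0.2] 0.0155
[-3.3300e+00  5.1200e+00 -1.4740e+01  7.0060e+01  1.0000e-02  1.7668e+02]
0.96 [0.0037 0.0007]
0.92 [ 0.0015 -0.0461]
0.87 [-0.0773  0.0532]
```

Request:
{"method": "servo_tool", "body": {"moves": [[[0,0,0.3],[0.0055,0.002,0],18],[[0,0,0.3],[0.0065,0.0022,0],18],[[0,0,0.3],[0.0065,0.0022,0],18],[[0,0,0.3],[0.0065,0.0022,0],18],[[0,0,0.3],[0.0065,0.0022,0],18],[[0,0,0.3],[0.0065,0.0022,0],18],[[0,0,0.3],[0.0065,0.0022,0],18],[[0,0,0],[0.007,0,0],18],[[0,0,0],[0.007,0,0],18],[[0,0,0],[0.007,0,0],18],[[0,0,0],[0.004,0,0],18],[[0,0,0],[0,0,0],18]]}}

```text
time: 17.15
ee_pos: [0.6065, -0.0477, 0.0069]
tcp_rot: [-180.0, -0.1, -2.1]
wrist_force: [-0.6, 0.2, 0.4]
opening: 0.0153
grasp_force: 0.0
```

Run:
```python
from h import *
st()
im,d=camera("wrist"); cv2.imwrite("pics/w9.png",im[:,:,::-1])
for x in recognise("cell0","wrist")[:4]: print(round(x["score"],2),mat(w("wrist",x["xyz"])))
```

```text
17.15 mat [-0.0322  0.0417] z 0.0069 [-1.80e+02 -9.00e-02 -2.07e+00] [-0.6  0.2  0.4] 0.0153
0.94 [-0.0062  0.0394]
0.86 [ 0.0044 -0.0481]
0.75 [ 0.0039 -0.0016]
```

View pics/w9.png

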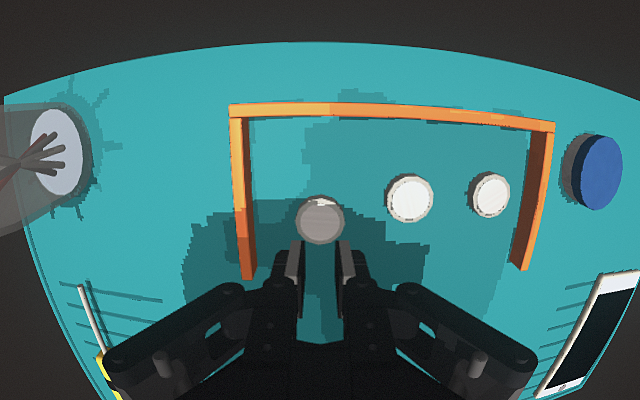

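Request:
{"method": "servo_tool", "body": {"moves": [[[0,0,0],[0.004,0,0],18],[[0,0,0],[0.005,0,0],18],[[0,0,0],[0.003,0,0],18],[[0,0,0],[0,0,0],18],[[0,0,0],[-0.01,0,0],18],[[0,0,0],[-0.03,0,0],18],[[0,0,0],[-0.03,0,0],18],[[0,0,0],[0,0,-0.04],18],[[0,0,0],[-0.02,0.01,-0.045],18],[[0,0,0],[-0.02,0.01,-0.045],18],[[0,0,0],[-0.03,0.01,-0.03],18],[[0,0,0],[0,0,0],18]]}}

```text
time: 18.45
ee_pos: [0.4758, -0.0739, 0.1716]
tcp_rot: [179.9, -0.5, -2.1]
wrist_force: [0.7, -0.7, 0.7]
opening: 0.0154
grasp_force: 0.0
```

Run:
```python
from h import *
st()
im,d=camera("top")
for c in cells(im): print(mat(c[0]),c[1])
for n in("phone","driver","jar","tin"): print(n,[w("top",r["xyz"]).round(4) for r in mark_of(n,"top")[:1]])
cv2.imwrite("pics/t10.png",cv2.resize(im[140:310,235:510],None,fx=2.9,fy=2.9)[:,:,::-1])
```

```text
18.45 mat [-0.1618  0.0101] z 0.1716 [179.94  -0.47  -2.15] [ 0.7 -0.7  0.7] 0.0154
[0.047  0.2254] 147
[0.0561 0.1974] 74
[0.0196 0.1983] 281
[0.0005 0.041 ] 105
[ 0.0004 -0.0024] 105
[ 0.0023 -0.048 ] 104
[-0.0943  0.207 ] 78
[-0.1849 -0.045 ] 221
phone []
driver [array([0.5025, 0.1241, 0.001 ])]
jar [array([0.6754, 0.1115, 0.0051])]
tin [array([ 0.6549, -0.2194,  0.0041])]
```

View pics/t10.png

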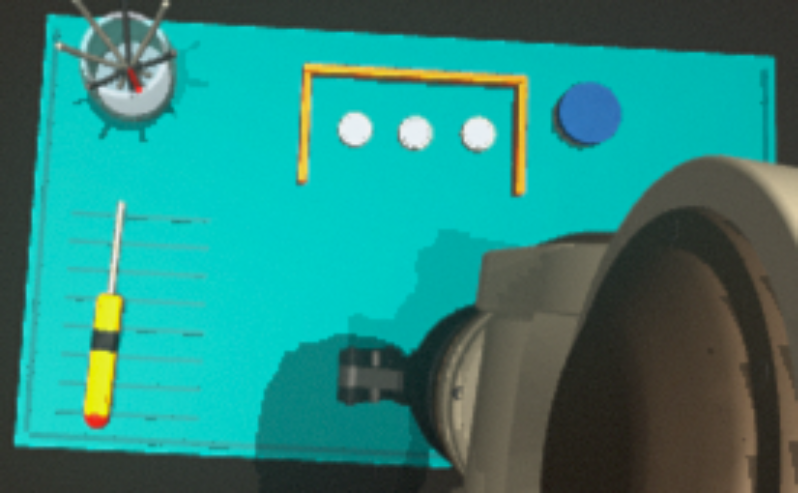

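All three cells lie flat inside the bay, at crop pixels (355,129), (415,132) and (478,133). The tin, jar and driver haven't moved. The arm hides the phone here, but it never came near it and looked undisturbed in the last wrist view.

```bash
python3 -c "
from workcell import *
print(job_done())"
```

```text
the job is handed in; nothing more can be done
None
```

All three coin cells were slid into the bay and lie flat and fully inside it; the other objects were left alone (the arm hid the phone in the last picture), and the job is handed in at about 18.5 s.

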